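# Lock the casting mould and set the nut's heat clearance

### The job

Get the casting mould ready for the pour: swing the red hasp across the lid until its slot is fully home around the threaded stud, then screw the brass knurled nut down (clockwise) until it bottoms out on the hasp, and back it off a quarter turn so that the hasp has room to grow in the heat. Finish while still holding the nut between the fingers at that setting, without letting go, and leave the crucible, the can and the brush where they are.

Things in the scene. Friction and masses are not known exactly. Their poses are not given: they have to be found in the camera images.
- mould: Fixed grey casting mould, closed, on a dark steel base plate 240 (x) x 270 (y) x 12 mm; grey block 200 x 125 mm, its lid's top 70 mm above the table. Origin: centre of the base plate's underside, on the table; z up. A pivot post stands at y = +82.5 mm and the threaded stud at y = -82.5 mm, both at x = 0 in this frame.
- hasp (a joint): Angle of the red hasp about its upright pivot, rad: 0 = fully home (bar along the mould's -y, slot around the stud, against a hard stop), growing up to 1.9 as it swings counterclockwise seen from above, out over the mould's +x side. It swings level and stays where it is left; about 2 N at the post moves it.
- hasp_pivot (a point): Point on the hasp's pivot axis (upright), 72 mm above the table, at the level of the hasp's underside; the pivot's head reaches 91 mm above the table.
- hasp_post (a point): The hasp's grip: an upright steel pin 16 mm across, fixed in the red bar 75 mm from the pivot axis. The pin stands from 84 to 124 mm above the table; this point is on its axis 112 mm above the table. The bar is 36 mm wide, 12 mm thick, its top 84 mm above the table.
- knurled_nut: Brass knurled nut, a cylinder 44 mm across and 36 mm high, captive on the stud, with a white paint mark on its top and side. Origin: centre of its underside, on the stud's axis; z up; x points to the white mark. Its underside is 84 mm above the table when it bottoms out on the hasp, and higher before. Right-hand thread of 8 mm pitch: clockwise seen from above screws it down 8 mm per full turn; it turns lightly (0.05 N m) and stays where it is left.
- nut_turn (a joint): Turn of the nut, rad: 0 = bottomed out (hard stop), growing counterclockwise seen from above as it is unscrewed, up to 6.2; a quarter turn is 1.571. It starts between about 2.4 and 4.0.
- stud_top (a point): Centre of the top of the fixed threaded stud, 20 mm across, 136 mm above the table; it passes through the nut.
- crucible: Bystander: loose small grey crucible (open cup), 76 mm across, 85 mm high. Origin: centre of its underside.
- coating_can: Bystander: loose blue can, 66 mm across, 100 mm high. Origin: centre of its underside.
- brush: Bystander: loose brush, 200 mm long, lying along its x axis. Origin: under its middle, on the table.

How it is judged:
By the outcome, as a careful person would: the job done as asked, in the order asked, and still so for the second after the job is handed in, while the arm keeps its last pose, push and grip.
It also fails if it takes over 72 s, if anything falls off the work surface, if the arm or the gripper's body presses on something with over 40 N, if the wrist force passes 120 N, or if a joint passes its speed limit or range.

### The arm

A 6-joint arm with a two-finger parallel gripper is mounted at the origin on the work surface. World frame = base frame: x ahead of the robot, y to its left, z up, the work surface at z = 0. Lengths are in m, angles in degrees, forces in N, time in s.
With the tool pointing down it reaches from about 0.375 to 0.9 m from the base axis. Payload 3.1 kg.
Tool frame: the origin (TCP) lies at the very end of the fingers, on their centre line; the grasp point (between the pads) lies 19 mm behind it; z points along the fingers, y is the line along which they close (so a half turn about z gives the same grasp; the last joint's range is limited). The gripper opens to 87 mm and grips with 3 to 60 N. Pads are 19 mm wide; open, the fingers measure 117 mm over their backs; the gripper's body (75 mm by 190 mm) begins 51 mm behind the grasp point.
Start: joints at [-83.222, 30.224, 82.088, -0, 67.689, -10.227], TCP at [0.183, -0.598, 0.223] pointing down, gripper open.
Joint ranges: [-176.69, 176.69], [-43.24, 126.21], [12.49, 139.97], [-82, 262], [0, 151.66], [-163.58, 163.58]. Speed limits (degrees/s): [159.86, 159.86, 180, 180, 180, 180].

### API

Orientations are given as a 3x3 rotation matrix whose columns are the frame's x, y, z axes.
In Python, from rig import readout, cams, bot gives the robot as it stands.
- The arm moves only by the shell command python3 -m inch 'ROWS'. ROWS is JSON, a list of rows, each a list of 5 numbers: the shift along the world's x, y, z in cm, then the turn about the world's z in degrees, then the finger opening in cm, from 0 to 8.7. In form: [[dx, dy, dz, twist, fingers], ...]. A call has 1 to 10 rows; each row is the pose to reach, as a shift and turn from the pose commanded when the call began; what a row does not reach only later rows make up. A row lasts 1/12 s, in which the tool goes at most 41.7 mm and 7.16 degrees, less where a joint would pass 70% of its speed; a pose out of reach is approached as far as the arm can. A call with a gripper value outside its range is refused whole. The fingers move at their own pace and stop on an object; the grip force is fixed at half the most. Time passes only in rows, so rows that repeat a pose let the fingers close. It gives the time, the measured TCP pose, the force, the opening and the grip force at its end, in the units of the state.
- readout.read_state(): the state, without advancing time (a new reading comes with each control period).
- cams.capture(name): name is "scene" or "side" or "wrist"; returns a dict with "image" (400x640x3 uint8, blue, green, red), "intrinsics" (3x3 intrinsics, pixels), "k1" (the pictures are not rectified: a ray, as slopes to the right and down, at radius r is drawn at 1 + k1 r^2 times it, then the intrinsics apply), "xyz" and "rotation" of the camera in the world; the wrist camera has in their place "tool_from_camera" (4x4, takes a point from camera to tool coordinates, whose origin is the TCP and whose axes are the flange's). Camera axes: x right, y down, z forward; pixel columns grow to the right and rows downward; lengths in m; the calibration is good to about 2 mm. A picture is of the moment at which its call begins: read the wrist's pose just before it. There is no depth.
- bot.hand_in(): hands the job in; it is judged then, once.
The state is a dict: "time_s": time; "joint_positions": joint angles; "qvel": joint speeds; "tau": joint torques, N m; "position": TCP position; "tcp_rot": TCP orientation; "force": force on the tool from outside, world axes, zero at the start; "moment": the same for the moment, N m; "opening": opening from 0.0 (shut) to 1.0 (fully open); "grasp_force": force on a finger pad.
Only numpy, scipy, OpenCV 4.12 (cv2) and the standard library are available. Lean on these libraries where they do the work, as an engineer would, in place of code of your own. Each camera call takes 0.05 s, during which the arm holds its last target. There are 200 camera calls.

## Working session

There is one attempt and no reset: what is moved stays moved. The work goes in short steps, Python scripts to look and compute and a shell command to move; the robot and the scene stay as the last step left them, time stands still between calls to the robot, and variables do not carry over. Pictures are saved under pics/ and viewed, at most 10 in all, crops included, and the job is handed in when it is done.

```bash
mkdir -p pics; cat > h.py <<'E'
import numpy as np,cv2
from rig import readout,cams,bot
def cap(n,f=None):
    s=readout.read_state();c=cams.capture(n)
    if n=='wrist':
        T=np.eye(4);T[:3,:3]=np.array(s['tcp_rot']);T[:3,3]=s['position'];M=T@np.array(c['tool_from_camera'])
        c['xyz']=M[:3,3];c['rotation']=M[:3,:3]
    if f: cv2.imwrite('pics/'+f,c['image'])
    return c
def ray(c,u,v):
    K=np.array(c['intrinsics']);d=np.array([(u-K[0,2])/K[0,0],(v-K[1,2])/K[1,1]]);p=d.copy()
    for _ in range(20): p=d/(1+c['k1']*(p@p))
    r=np.array(c['rotation'])@np.array([p[0],p[1],1]);return np.array(c['xyz']),r/np.linalg.norm(r)
def onz(c,u,v,z):
    o,r=ray(c,u,v);return o+r*(z-o[2])/r[2]
def proj(c,P):
    q=np.array(c['rotation']).T@(np.array(P)-np.array(c['xyz']));p=q[:2]/q[2];p=p*(1+c['k1']*(p@p));K=np.array(c['intrinsics'])
    return np.array([K[0,0]*p[0]+K[0,2],K[1,1]*p[1]+K[1,2]])
E
python3 - <<'E'
from h import *
import pickle
a=cap('scene');b=cap('side')
cv2.imwrite('pics/a.png',cv2.resize(a['image'],(800,500)));cv2.imwrite('pics/b.png',cv2.resize(b['image'],(800,500)))
pickle.dump((a,b),open('ab.pkl','wb'))
print(a['xyz'],b['xyz']);s=readout.read_state();print(s['tcp_rot'],s['force'],s['opening'])
E
```

```text
[1.00757908 0.28915032 0.66775865] [0.22913504 0.81044529 0.8937295 ]
[[ 9.56273044e-01  2.92475333e-01 -2.12856820e-04]
 [ 2.92475174e-01 -9.56271092e-01  1.96747786e-03]
 [ 3.71889921e-04 -1.94370138e-03 -9.99998042e-01]] [-0.54828923  0.73795192  1.29540787] 0.9989943442268261
```

View pics/a.png

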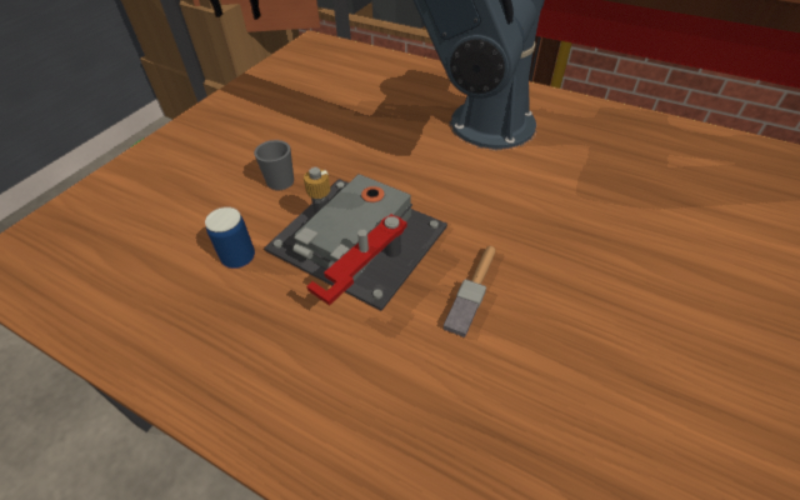

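View pics/b.png

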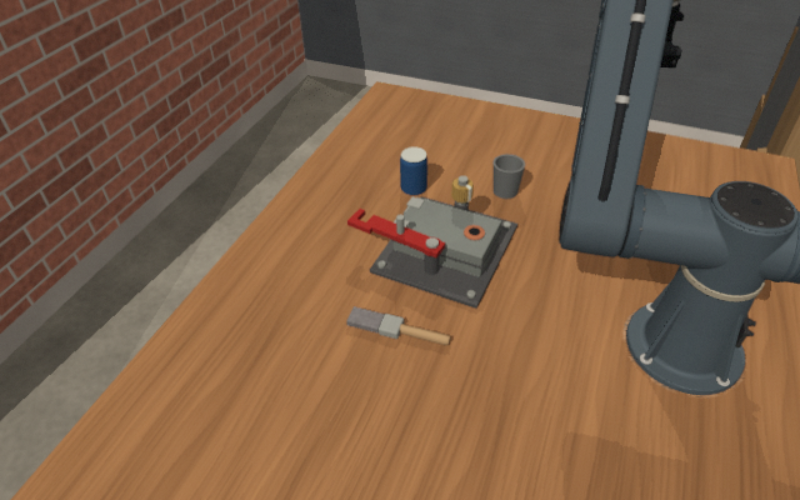

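Scene view (800x500): pivot head is at (392,221), post top (363,233), stud top (316,171) and white mark (324,174). Crucible and can lie beyond the nut. Side view: pivot is at (432,242), post top (401,218), stud top (462,180).

```bash
python3 - <<'E'
from h import *
import pickle
a,b=pickle.load(open('ab.pkl','rb'))
for n,p,q,z in [('pivot',(392,221),(432,242),.091),('post',(363,233),(401,218),.124),('stud',(316,171),(462,180),.136),('crucrim',(273,151),(508,164),.085),('can',(224,218),(414,155),.1)]:
    print(n,onz(a,p[0]*.8,p[1]*.8,z).round(4),onz(b,q[0]*.8,q[1]*.8,z).round(4))
E
```

```text
pivot [ 0.5023 -0.0072  0.091 ] [ 0.5011 -0.0082  0.091 ]
post [ 0.577  -0.0186  0.124 ] [ 0.5716 -0.0189  0.124 ]
stud [ 0.4925 -0.1684  0.136 ] [ 0.4911 -0.167   0.136 ]
crucrim [ 0.4299 -0.3306  0.085 ] [ 0.4268 -0.3301  0.085 ]
can [ 0.6396 -0.2682  0.1   ] [ 0.6379 -0.2668  0.1   ]
```

```bash
python3 -m inch '[[39.1,57.9,0,0,8.7],[39.1,57.9,0,0,8.7],[39.1,57.9,0,0,8.7],[39.1,57.9,0,0,8.7],[39.1,57.9,0,0,8.7],[39.1,57.9,0,0,8.7],[39.1,57.9,0,0,8.7],[39.1,57.9,0,0,8.7],[39.1,57.9,0,0,8.7],[39.1,57.9,0,0,8.7]]'
python3 - <<'E'
from h import *
c=cap('wrist','w0.png');print(c['xyz'],proj(c,[.492,-.168,.136]),readout.read_state()['position'])
E
```

```text
time_s: 0.93
position: [0.4165, -0.2503, 0.2224]
tcp_rot: [[0.956, 0.292, -0.0], [0.292, -0.956, 0.0], [-0.0, -0.0, -1.0]]
force: [0.7, 0.2, 0.9]
opening: 1.004
grasp_force: 0.0
[ 0.48973991 -0.22855729  0.38526266] [238.21408358  74.65802943] [ 0.41943769 -0.24325725  0.22230943]
```

View pics/w0.png

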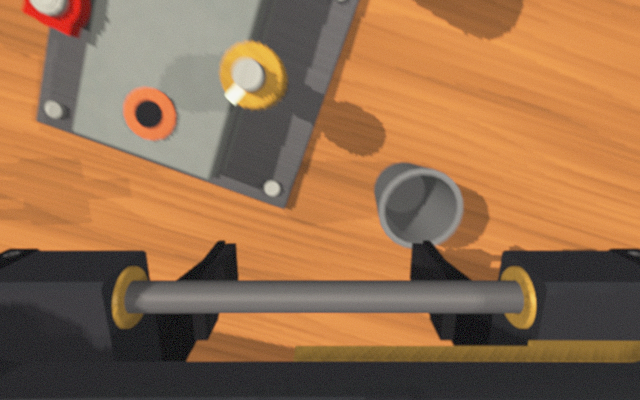

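Wrist view: stud top is at (248,75), white mark (235,93), pivot head about (48,3). The crucible is at (420,205), well right of the mould.

```bash
python3 -m inch '[[15.5,22.9,0,0,8.7],[15.5,22.9,0,0,8.7],[15.5,22.9,0,0,8.7],[15.5,22.9,0,0,8.7],[15.5,22.9,0,0,8.7],[15.5,22.9,0,0,8.7],[15.5,22.9,0,0,8.7],[15.5,22.9,0,0,8.7],[15.5,22.9,0,0,8.7],[10,22.9,0,0,8.7]]'
python3 - <<'E'
from h import *
c=cap('wrist','w1.png')
print(c['xyz'],readout.read_state()['position'])
for n,P in [('post',[.574,-.019,.124]),('pivot',[.5017,-.0077,.091]),('stud',[.492,-.168,.136])]: print(n,proj(c,P))
E
```

```text
time_s: 1.82
position: [0.5362, -0.0255, 0.2226]
tcp_rot: [[0.956, 0.293, 0.01], [0.293, -0.956, -0.003], [0.008, 0.005, -1.0]]
force: [1.6, -0.5, 0.0]
opening: 0.998
grasp_force: 0.0
[ 0.60782684 -0.00312771  0.3860761 ] [ 0.51637857 -0.02201601  0.21891169]
post [329.19466758 160.37603486]
pivot [292.1014103  229.28281468]
stud [475.97891985 313.55121308]
```

View pics/w1.png

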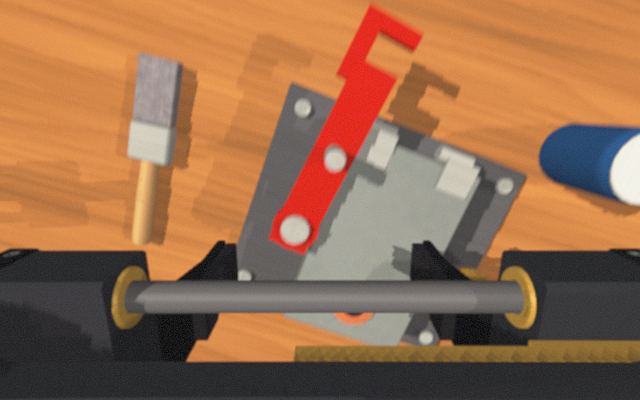

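Post top is at (335,159) and pivot (295,230), both within 2 mm of prediction. Next, move over the post, partly descend and settle.

```bash
python3 -m inch '[[2.8,0.1,0,0,8.7],[5.6,0.1,0,0,8.7],[5.6,0.1,-3,0,8.7],[5.6,0.1,-6,0,8.7],[5.6,0.1,-8,0,8.7],[5.6,0.1,-8,0,8.7],[5.6,0.1,-8,0,8.7]]'
python3 - <<'E'
from h import *
c=cap('wrist','w2.png')
print(readout.read_state()['position'])
for n,P in [('post',[.574,-.019,.124]),('pivot',[.5017,-.0077,.091])]: print(n,proj(c,P))
E
```

```text
time_s: 2.45
position: [0.5836, -0.0235, 0.1416]
tcp_rot: [[0.957, 0.291, -0.004], [0.291, -0.957, 0.001], [-0.004, -0.002, -1.0]]
force: [0.4, -0.0, 0.7]
opening: 0.998
grasp_force: 0.0
[ 0.58505528 -0.02351345  0.14302385]
post [310.5583881  262.21268753]
pivot [267.94827802 328.09192915]
```

View pics/w2.png

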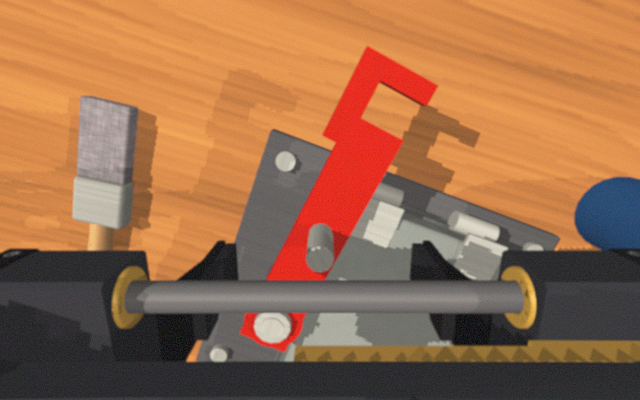

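Post top is at about (320,258) and pivot head about (272,327), in front of the fingers' centre.

```bash
python3 - <<'E'
from h import *
c=cap('wrist')
s=readout.read_state();print(s['position'],s['tcp_rot'])
print(onz(c,320,257,.124),onz(c,272,327,.091), proj(c,[.492,-.168,.136]))
E
```

```text
[ 0.58590668 -0.02345228  0.14387218] [[ 9.56629220e-01  2.91301671e-01  1.96753362e-03]
 [ 2.91303318e-01 -9.56630551e-01 -6.03934551e-04]
 [ 1.70627563e-03  1.15089051e-03 -9.99997882e-01]]
[ 0.57949519 -0.02332876  0.124     ] [ 0.50423978 -0.0103074   0.091     ] [502.06842502 451.89150404]
```

```bash
python3 -m inch '[[-0.8,0.1,0,0,8.7],[-0.8,0.1,-2.5,0,8.7],[-0.8,0.1,-5,0,8.7],[-0.8,0.1,-5,0,3],[-0.8,0.1,-5,0,1],[-0.8,0.1,-5,0,1],[-0.8,0.1,-5,0,1],[-0.8,0.1,-5,0,1],[-0.8,0.1,-5,0,1],[-0.8,0.1,-5,0,1]]'
```

```text
time_s: 3.38
position: [0.5778, -0.0214, 0.0933]
tcp_rot: [[0.956, 0.293, 0.001], [0.293, -0.956, -0.0], [0.001, 0.001, -1.0]]
force: [0.9, 0.3, 0.6]
opening: 0.557
grasp_force: 0.0
```

```bash
python3 -m inch '[[0,0,0,0,1],[0,0,0,0,1],[0,0,0,0,1],[0,0,0,0,1],[0,0,0,0,1],[0,0,0,0,1],[0,0,0,0,1],[0,0,0,0,1]]'
```

```text
time_s: 4.05
position: [0.5779, -0.0217, 0.0925]
tcp_rot: [[0.956, 0.293, 0.001], [0.293, -0.956, -0.001], [0.001, 0.001, -1.0]]
force: [1.7, -2.6, -1.9]
opening: 0.174
grasp_force: 30.0
```

```bash
python3 -m inch '[[-0.21,-0.89,0,-7,1],[-0.52,-1.75,0,-14,1],[-0.94,-2.57,0,-21,1],[-1.45,-3.33,0,-28,1],[-2.05,-4.02,0,-35,1],[-2.73,-4.63,0,-42,1],[-3.48,-5.16,0,-49,1],[-4.29,-5.59,0,-56,1],[-5.14,-5.91,0,-63,1],[-5.14,-5.91,0,-63,1]]'
```

```text
time_s: 4.88
position: [0.5258, -0.0832, 0.0925]
tcp_rot: [[0.692, -0.722, 0.001], [-0.722, -0.692, -0.004], [0.004, 0.002, -1.0]]
force: [1.0, -8.4, -4.4]
opening: 0.171
grasp_force: 30.0
```

```bash
python3 -m inch '[[-0.89,-0.22,0,-7,1],[-1.8,-0.33,0,-14,1],[-2.1,-0.35,0,-17,1],[-2.4,-0.35,0,-20,1],[-2.65,-0.33,0,-20,1],[-2.8,-0.33,0,-20,1],[-2.95,-0.33,0,-20,1],[-2.95,-0.33,0,-20,1],[-2.95,-0.33,0,-20,1]]'
```

```text
time_s: 5.63
position: [0.4984, -0.0869, 0.0926]
tcp_rot: [[0.407, -0.913, 0.004], [-0.913, -0.407, -0.005], [0.006, -0.002, -1.0]]
force: [0.9, -9.1, -6.3]
opening: 0.175
grasp_force: 30.0
```

```bash
python3 -m inch '[[-0.1,0,0,0,1],[-0.2,0.02,0,0,1],[-0.3,0.03,0,0,1],[-0.3,0.03,0,0,1],[-0.3,0.03,0,0,1]]'
python3 - <<'E'
from h import *
s=readout.read_state();print(s['position'],s['force'])
c=cap('side');x,y=proj(c,[.49,-.13,.1]).astype(int);cv2.imwrite('pics/s1.png',cv2.resize(c['image'][y-60:y+60,x-80:x+80],None,fx=4,fy=4,interpolation=2))
E
```

```text
time_s: 6.05
position: [0.4981, -0.0869, 0.0926]
tcp_rot: [[0.406, -0.914, 0.01], [-0.914, -0.406, -0.006], [0.009, -0.006, -1.0]]
force: [6.2, -8.5, -10.4]
opening: 0.174
grasp_force: 30.0
[ 0.4981402  -0.08691682  0.09261281] [  6.23755872  -8.52657495 -10.4437299 ]
```

View pics/s1.png

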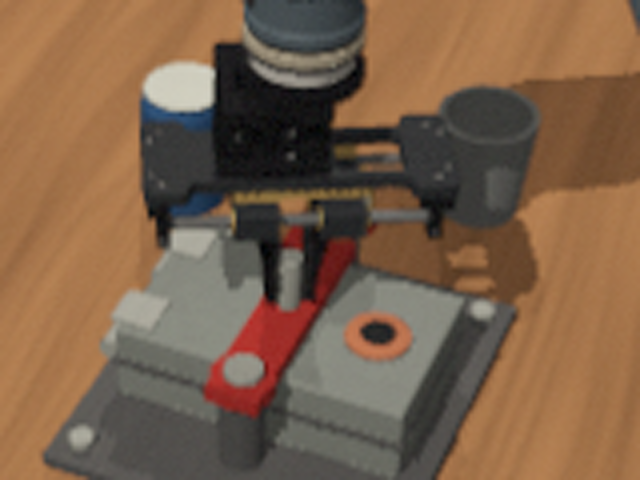

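The hasp is at its hard stop: the command moved 3 mm, the tool didn't, and the force rose. Picture: bar runs straight to the stud. Now release and go up.

```bash
python3 -m inch '[[-0.3,0,0,0,1],[-0.3,0,0,0,1],[-0.3,0,0,0,5],[-0.3,0,0,0,5],[-0.3,0,0,0,5],[-0.3,0,0,0,5],[-0.3,0,3,0,8],[-0.3,0,7,0,8.7],[-0.3,0,11,0,8.7],[-0.3,0,11,0,8.7]]'
python3 -m inch '[[0,0,0,70,8.7],[0,0,0,70,8.7],[0,0,0,70,8.7],[0,0,0,70,8.7],[0,0,0,70,8.7],[0,0,0,70,8.7],[0,0,0,70,8.7],[0,0,0,70,8.7],[0,0,0,70,8.7],[0,0,0,70,8.7]]'
python3 -m inch '[[0,-8,0,70,8.7],[0,-8,0,70,8.7],[0,-8,0,70,8.7],[0,-8,0,70,8.7],[0,-8,0,70,8.7],[0,-8,0,70,8.7],[0,-8,0,70,8.7],[0,-8,0,70,8.7],[0,-8,0,70,8.7],[0,-8,0,70,8.7]]'
```

```text
time_s: 6.93
position: [0.494, -0.0845, 0.209]
tcp_rot: [[0.407, -0.913, 0.012], [-0.913, -0.407, -0.005], [0.009, -0.009, -1.0]]
force: [1.1, -0.0, 0.2]
opening: 0.692
grasp_force: 0.0
time_s: 7.77
position: [0.4892, -0.0828, 0.2021]
tcp_rot: [[0.997, 0.076, -0.002], [0.076, -0.997, 0.001], [-0.002, -0.001, -1.0]]
force: [0.8, -0.6, 0.1]
opening: 0.998
grasp_force: 0.0
time_s: 8.6
position: [0.4892, -0.1626, 0.2021]
tcp_rot: [[0.27, 0.963, -0.002], [0.963, -0.27, 0.001], [0.001, -0.002, -1.0]]
force: [0.4, 0.9, -0.1]
opening: 0.997
grasp_force: 0.0
```

```bash
python3 -m inch '[[6.5,2,0,70,8.7],[6.5,2,0,70,8.7],[6.5,2,0,70,8.7],[6.5,2,0,70,8.7],[6.5,2,0,70,8.7],[6.5,2,0,70,8.7],[6.5,2,0,70,8.7],[6.5,2,0,70,8.7],[6.5,2,0,70,8.7],[6.5,2,0,70,8.7]]'
python3 -m inch '[[0,0,0,62,8.7],[0,0,0,62,8.7],[0,0,0,62,8.7],[0,0,0,62,8.7],[0,0,0,62,8.7],[0,0,0,62,8.7],[0,0,0,62,8.7],[0,0,0,62,8.7],[0,0,0,62,8.7],[0,0,0,62,8.7]]'
python3 - <<'E'
from h import *
for i in range(3):c=cap('wrist')
cap('wrist','w3.png');s=readout.read_state()
print(s['position'],np.array(s['tcp_rot']).round(3).tolist(),s['joint_positions'],proj(c,[.4915,-.1677,.136]))
E
```

```text
time_s: 9.43
position: [0.5542, -0.1427, 0.202]
tcp_rot: [[-0.813, 0.583, -0.002], [0.583, 0.813, 0.001], [0.003, -0.0, -1.0]]
force: [0.7, -0.0, -0.6]
opening: 1.001
grasp_force: 0.0
time_s: 10.27
position: [0.5543, -0.1427, 0.202]
tcp_rot: [[-0.898, -0.44, -0.002], [-0.44, 0.898, 0.001], [0.001, 0.002, -1.0]]
force: [-0.0, -0.0, -0.4]
opening: 1.0
grasp_force: 0.0
[ 0.55498702 -0.14313785  0.20234658] [[-0.899, -0.437, -0.001], [-0.437, 0.899, 0.0], [0.001, 0.001, -1.0]] [-2.56308300e+01  2.76481306e+01  9.08665229e+01  3.88122160e-03
  6.15374127e+01 -1.41549217e+02] [332.58296345 115.03198086]
```

View pics/w3.png

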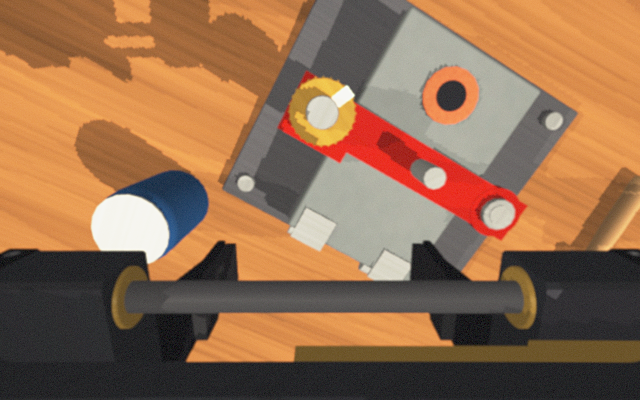

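The slot encloses the stud. Stud top is at (322,113), mark (343,96), post top (433,178), and pivot (498,214); all lie in one line.

```bash
python3 - <<'E'
from h import *
c=cap('wrist');s=readout.read_state();p=s['position']
S=onz(c,322,113,.136);m=onz(c,343,96,.124);P=onz(c,498,214,.091);h=onz(c,433,178,.124)
print(S,m,P,h,np.degrees(np.arctan2(*(m-S)[1::-1])),np.degrees(np.arctan2(*(S-P)[1::-1])),np.degrees(np.arctan2(*(h-P)[1::-1])))
print((S-np.array(p))*100,p)
E
```

```text
[ 0.49370753 -0.17453102  0.136     ] [ 0.47824519 -0.16676668  0.124     ] [ 0.50370329 -0.01033079  0.091     ] [ 0.49962061 -0.08565604  0.124     ] 153.3367163316815 -93.48360874205423 -93.1024410488785
[-6.14020777 -3.13105074 -6.63982099] [ 0.55510961 -0.14322051  0.20239821]
```

```bash
python3 -m inch '[[-3.5,-1.8,0,0,8.7],[-6.1,-3.1,0,0,8.7],[-6.1,-3.1,0,0,8.7],[-6.1,-3.1,-4,0,8.7],[-6.1,-3.1,-8,0,8.7],[-6.1,-3.1,-11.1,0,8.7],[-6.1,-3.1,-11.1,0,8.7],[-6.1,-3.1,-11.1,0,5],[-6.1,-3.1,-11.1,0,4],[-6.1,-3.1,-11.1,0,3.5]]'
python3 -m inch '[[0,0,0,0,3.5],[0,0,0,0,3.5],[0,0,0,0,3.5],[0,0,0,0,3.5],[0,0,0,0,3.5],[0,0,0,0,3.5],[0,0,0,0,3.5]]'
python3 -c "
from h import *
s=readout.read_state();print(s['moment'])"
```

```text
time_s: 11.35
position: [0.4962, -0.1753, 0.0936]
tcp_rot: [[-0.899, -0.438, 0.004], [-0.439, 0.899, -0.002], [-0.003, -0.004, -1.0]]
force: [-0.2, -0.2, 0.4]
opening: 0.85
grasp_force: 0.0
time_s: 11.93
position: [0.4942, -0.1738, 0.092]
tcp_rot: [[-0.899, -0.438, -0.0], [-0.438, 0.899, 0.001], [-0.0, 0.001, -1.0]]
force: [0.1, 2.9, 5.9]
opening: 0.494
grasp_force: 30.0
[ 0.6443132   0.01171661 -0.03661175]
```

```bash
python3 -m inch '[[0,0,-0.02,-7,3.5],[0,0,-0.03,-14,3.5],[0,0,-0.05,-21,3.5],[0,0,-0.06,-28,3.5],[0,0,-0.08,-35,3.5],[0,0,-0.09,-42,3.5],[0,0,-0.11,-49,3.5],[0,0,-0.12,-56,3.5],[0,0,-0.14,-63,3.5],[0,0,-0.16,-70,3.5]]'
python3 -m inch '[[0,0,-0.02,-7,3.5],[0,0,-0.03,-14,3.5],[0,0,-0.05,-21,3.5],[0,0,-0.06,-28,3.5],[0,0,-0.08,-35,3.5],[0,0,-0.09,-42,3.5],[0,0,-0.11,-49,3.5],[0,0,-0.12,-56,3.5],[0,0,-0.12,-56,3.5],[0,0,-0.12,-56,3.5]]'
cat > q.py <<'E'
from h import *
s=readout.read_state();R=np.array(s['tcp_rot']);print('yaw',np.degrees(np.arctan2(R[1,0],R[0,0])).round(2),'mom',np.round(s['moment'],3),'F',np.round(s['force'],1),'pos',np.round(s['position'],4),'tau6',s['tau'][5],'J6',s['joint_positions'][5])
E
python3 q.py
```

```text
time_s: 12.77
position: [0.4939, -0.1768, 0.0905]
tcp_rot: [[-0.717, 0.697, -0.001], [0.697, 0.717, -0.004], [-0.002, -0.004, -1.0]]
force: [-6.0, -7.7, 5.6]
opening: 0.497
grasp_force: 30.0
time_s: 13.6
position: [0.4915, -0.1775, 0.0892]
tcp_rot: [[0.17, 0.985, -0.006], [0.985, -0.17, -0.005], [-0.006, -0.005, -1.0]]
force: [-11.0, -11.1, 7.6]
opening: 0.498
grasp_force: 30.0
yaw 80.2 mom [-1.84   1.789 -0.057] F [-11.  -11.1   7.6] pos [ 0.4915 -0.1775  0.0892] tau6 0.018407930620014668 J6 -21.64147278527572
```

```bash
python3 -m inch '[[-0.2,-0.2,0,0,3.5],[-0.4,-0.5,0,0,3.5],[-0.4,-0.5,0,0,3.5],[-0.4,-0.5,0,0,3.5]]'; python3 q.py
```

```text
time_s: 13.93
position: [0.4911, -0.178, 0.0892]
tcp_rot: [[0.176, 0.984, 0.002], [0.984, -0.176, 0.003], [0.003, 0.001, -1.0]]
force: [2.0, 6.9, 5.3]
opening: 0.501
grasp_force: 30.0
yaw 79.88 mom [ 1.152 -0.582 -0.02 ] F [2.  6.9 5.3] pos [ 0.4911 -0.178   0.0892] tau6 -0.04887329530902207 J6 -22.370625117788805
```

```bash
python3 -m inch '[[-0.02,0.1,-0.02,-5,3.5],[-0.05,0.2,-0.03,-10,3.5],[-0.05,0.2,-0.04,-16,3.5],[-0.08,0.2,-0.05,-22,3.5],[-0.08,0.2,-0.05,-22,3.5],[-0.08,0.2,-0.05,-22,3.5]]'; python3 q.py
python3 -m inch '[[-0.02,0.01,-0.01,-3,3.5],[-0.02,0.01,-0.01,-6,3.5],[-0.02,0.01,-0.01,-6,3.5],[-0.02,0.01,-0.01,-6,3.5]]'; python3 q.py
```

```text
time_s: 14.43
position: [0.4902, -0.1774, 0.0887]
tcp_rot: [[0.528, 0.849, 0.001], [0.849, -0.528, -0.0], [0.0, 0.001, -1.0]]
force: [0.7, 1.5, 5.3]
opening: 0.498
grasp_force: 30.0
yaw 58.13 mom [ 0.338 -0.064 -0.068] F [0.7 1.5 5.3] pos [ 0.4902 -0.1774  0.0887] tau6 0.0065813476976472884 J6 -0.37316535395902284
time_s: 14.77
position: [0.4899, -0.1773, 0.0886]
tcp_rot: [[0.614, 0.79, 0.001], [0.79, -0.614, -0.0], [0.001, 0.001, -1.0]]
force: [0.4, 2.7, 5.8]
opening: 0.497
grasp_force: 30.0
yaw 52.14 mom [ 0.366 -0.13  -0.064] F [0.4 2.7 5.8] pos [ 0.4899 -0.1773  0.0886] tau6 -0.03429741715081036 J6 5.612045652265942
```

```bash
for i in 1 2 3; do python3 -m inch '[[-0.01,0.01,-0.01,-2,3.5],[-0.02,0.02,-0.01,-4,3.5],[-0.02,0.02,-0.01,-4,3.5],[-0.02,0.02,-0.01,-4,3.5]]' >/dev/null; python3 q.py; done
```

```text
yaw 48.29 mom [ 0.421 -0.163  0.387] F [0.8 2.6 5.4] pos [ 0.4898 -0.1772  0.0886] tau6 0.4078591614961624 J6 9.530325931598524
yaw 44.47 mom [-0.04   0.261  0.827] F [-1.8 -0.6  6.4] pos [ 0.489  -0.1777  0.0885] tau6 0.7957779429852962 J6 13.465869838830354
yaw 40.49 mom [-0.048  0.312  0.905] F [-1.9  0.3  6.8] pos [ 0.4888 -0.1775  0.0885] tau6 0.9028603322803974 J6 17.451581082403116
```

The nut bottomed at yaw ≈49° (moment rose from 0.06 to 0.9 N m). Now I unwind slowly to find where the nut starts to follow.

```bash
for i in 1 2 3 4 5; do python3 -m inch '[[0.01,-0.01,0,1,3.5],[0.01,-0.01,0,2,3.5],[0.01,-0.01,0,2,3.5],[0.01,-0.01,0,2,3.5]]' >/dev/null; python3 q.py; done
```

```text
yaw 42.32 mom [-0.109  0.267  0.346] F [-2.5  0.6  6.4] pos [ 0.4888 -0.1776  0.0885] tau6 0.33133339136838913 J6 15.549949919818584
yaw 44.22 mom [-0.107  0.331 -0.049] F [-2.8 -0.1  7.6] pos [ 0.4889 -0.1776  0.0886] tau6 0.015182041679508984 J6 13.604839782314942
yaw 46.22 mom [-0.119  0.373  0.052] F [-1.5  0.1  8.7] pos [ 0.489  -0.1777  0.0886] tau6 0.011042831756640226 J6 11.60389434837503
yaw 48.22 mom [-0.023  0.334  0.044] F [-2.2 -0.4  9. ] pos [ 0.4892 -0.1779  0.0886] tau6 0.011076279042754322 J6 9.600371557135244
yaw 50.22 mom [-0.061  0.322  0.024] F [-2.2 -1.   9. ] pos [ 0.4892 -0.1779  0.0887] tau6 0.011156702530570328 J6 7.593944635746259
```

```bash
python3 -m inch '[[0.03,-0.02,0.02,7,3.5],[0.06,-0.03,0.03,14,3.5],[0.1,-0.05,0.05,21,3.5],[0.13,-0.06,0.06,28,3.5],[0.16,-0.07,0.08,35,3.5],[0.2,-0.07,0.09,42,3.5],[0.24,-0.07,0.11,49,3.5],[0.27,-0.06,0.13,56,3.5],[0.3,-0.05,0.15,63,3.5],[0.33,-0.04,0.16,70,3.5]]'>/dev/null; python3 q.py
python3 -m inch '[[0.03,0.02,0.01,5,3.5],[0.05,0.03,0.02,9,3.5],[0.06,0.04,0.03,12,3.5],[0.06,0.04,0.03,13,3.5],[0.06,0.04,0.03,13,3.5],[0.06,0.04,0.03,13,3.5]]'>/dev/null; python3 q.py
```

```text
yaw 120.5 mom [ 0.233 -0.237 -0.134] F [1.2 1.8 7. ] pos [ 0.4936 -0.1783  0.0903] tau6 0.8808608539402485 J6 -62.57020403436624
yaw 133.18 mom [ 0.264 -0.218  0.027] F [0.9 1.8 5.7] pos [ 0.4943 -0.1778  0.0906] tau6 0.013474567676894367 J6 -75.17163751683029
```

```bash
python3 -m inch '[[0,0,0,0.4,3.5],[0,0,0,0.4,3.5],[0,0,0,0.4,3.5]]'>/dev/null; python3 q.py
python3 - <<'E'
from h import *
c=cap('side');A=np.array([.4915,-.1755,0]);
for d in (66.6,86.6,106.6):
    t=np.radians(d);print(d,[proj(c,A+[.022*np.cos(t),.022*np.sin(t),z]).round(1) for z in (.088,.12)])
x,y=proj(c,A+[0,0,.1]).astype(int);print(x,y)
cv2.imwrite('pics/s2.png',cv2.resize(c['image'][y-30:y+30,x-40:x+40],None,fx=8,fy=8,interpolation=2))
E
```

```text
yaw 133.56 mom [ 0.255 -0.276 -0.01 ] F [-0.9  1.9  6.7] pos [ 0.4943 -0.1778  0.0906] tau6 -0.03209534799680114 J6 -75.55904250378967
66.6 [array([364.1, 159.9]), array([364.6, 150.6])]
86.6 [array([366.5, 160.9]), array([367.1, 151.6])]
106.6 [array([369.3, 161.4]), array([369.9, 152. ])]
369 152
```

View pics/s2.png

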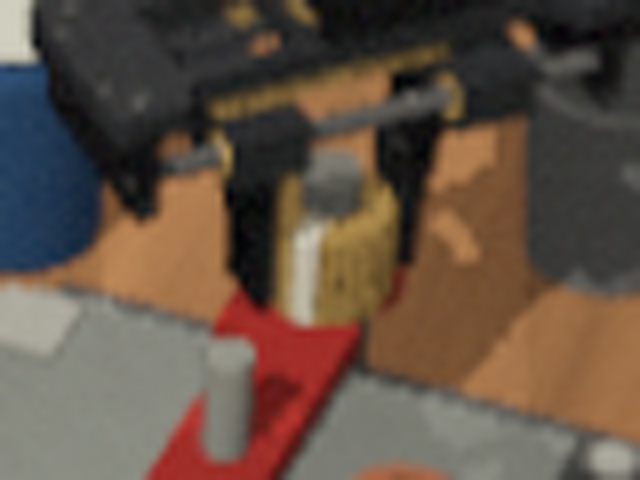

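Side view: the white mark is on the nut's camera-facing side at crop (305,280), stud centre about (333,165), and the fingers still hold the nut. One subpixel check of the mark angle relative to the stud.

```bash
python3 - <<'E'
from h import *
for n in ('side','scene'):
    c=cap(n);A=np.array([.4925,-.1755,0]);x,y=proj(c,A+[0,0,.11]).astype(int)
    im=c['image'][y-15:y+15,x-15:x+15].astype(float);g=im.min(2);sat=im.max(2)-im.min(2)
    w=(g>135);k,l,st,ce=cv2.connectedComponentsWithStats(w.astype(np.uint8))
    print(n,[(st[i,4],(ce[i]+[x-15,y-15]).round(1),st[i,2:4]) for i in range(1,k) if st[i,4]>3])
    u=proj(c,A+[0,0,.136]);print('stud pred',u.round(1))
    for d in (56.6,66.6,76.6,86.6,96.6,106.6):
        t=np.radians(d);print(d,(proj(c,A+[.022*np.cos(t),.022*np.sin(t),.104])-u).round(1))
    cv2.imwrite('pics/z_%s.png'%n,cv2.resize(c['image'][y-15:y+15,x-20:x+20],None,fx=10,fy=10,interpolation=0))
a=cv2.imread('pics/z_side.png');b=cv2.imread('pics/z_scene.png');cv2.imwrite('pics/z.png',np.hstack([a,b]))
E
```

```text
side [(np.int32(26), array([366.7, 155.3]), array([ 3, 12], dtype=int32))]
stud pred [370.  142.1]
56.6 [-7.  12.5]
66.6 [-6.  13.1]
76.6 [-4.9 13.7]
86.6 [-3.6 14.1]
96.6 [-2.2 14.4]
106.6 [-0.8 14.5]
scene []
stud pred [250.2 135.9]
56.6 [ 5.6 16.3]
66.6 [ 7.1 15.7]
76.6 [ 8.4 15. ]
86.6 [ 9.6 14.1]
96.6 [10.5 13.1]
106.6 [11.1 12.1]
```

View pics/z.png

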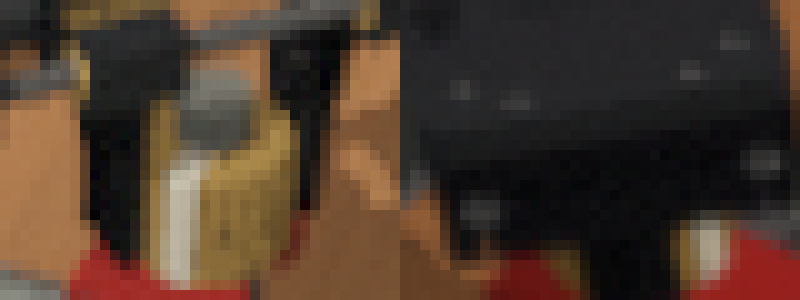

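The crops show the mark 3.5–4 px left of the stud axis, which means about 84–87° (expected 86.6°). That confirms the quarter turn with the fingers still gripping.

```bash
python3 q.py; python3 -c "
from rig import bot,readout
print(readout.read_state()['grasp_force']);print(bot.hand_in())"
```

```text
yaw 133.56 mom [ 0.289 -0.21  -0.021] F [1.6 1.8 6.5] pos [ 0.4943 -0.1778  0.0905] tau6 -0.03087077639065683 J6 -75.56018488618642
29.999873363412917
the job is handed in; nothing more can be done
None
```

The job is handed in: the hasp is home against its stop, and the nut was bottomed out, backed off a quarter turn (to within a few degrees by camera) and is still gripped at 30 N; the crucible, can and brush were not touched.

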